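# Portion one coffee ball into the dosing cup

## Task

Portion a single dose: slide the steel dosing cup along the worktop until it sits fully home in the V-shaped cup rest, right under the dispenser's drop opening. Then press the black pad of the brass rocker down to its stop so that the gate at the other end lifts and one coffee ball drops into the cup, and let the rocker come all the way back up so that the next ball waits behind the gate. Only push and press: never lift the cup off the worktop or tip it over, do not touch the balls, and leave everything else where it stands.

Things in the scene. Friction and masses are not known exactly. Their poses are not given: they have to be found in the camera images.
- dispenser: Fixed dispenser for coffee balls. Origin on the worktop exactly under the centre of the drop opening, where the cup's centre belongs; z up. A lane with clear walls (inside 35 mm wide) rises at 8 degrees from the drop opening towards its -y axis; the cup comes in from its +y side. Dark wooden base 110 mm wide (x), from y = -85 to -225 mm.
- end_stop (a point): Middle of the top edge of the dark end stop, the lowest end of the lane (44 mm wide, 25 mm beyond the dispenser's origin towards +y). It hangs over the cup: lower edge 58 mm, top 79 mm above the worktop; the lane's walls rise gently from there.
- cup_rest (a point): Middle of the fixed dark V-shaped cup rest, 40 mm behind the dispenser's origin (-y) and 22 mm above the worktop. Its two faces, 11 to 33 mm above the worktop, open towards +y at 45 degrees to each side and end about 35 mm to each side of the middle. A cup pushed fully into it stops with its centre within about 4 mm of the dispenser's origin.
- dosing_cup: Loose open round grey steel cup, 58 mm across, 52 mm high, no handle, wall about 5 mm, about 0.11 kg; origin at the centre of its underside, z up. It starts 120 to 170 mm from its home on the dispenser's +y side, up to 35 mm off the centre line, and slides easily (about 1 N).
- rocker (a joint): Rocker angle in rad: 0 at rest (gate down, pad up), 0.31 at its stop (gate up). A spring brings it back when let go. The gate lets the first ball pass above about 0.25; meanwhile two small tines rise through the lane's floor behind that ball and hold the others back as long as the rocker is kept down.
- pad (a point): Centre of the top face of the black press pad (64 mm along the dispenser's x, 42 mm along y) at the upper end of the rocker, about 0.22 m behind the dispenser's origin (-y) and 0.13 m above the worktop; slopes 8 degrees at rest. Its centre sinks about 21 mm to the stop, needing 4.5 N at first and 6.7 N at the end. Nothing stands over it.
- gate_seat (a point): Point fixed to the dispenser where the centre of the first ball lies while it waits behind the gate, 0.078 m behind the origin (-y) and 0.089 m above the worktop. The gate plate hangs 16 mm in front of it (towards +y) from a brass bow that reaches 120 mm above the worktop at rest, 145 mm when lifted.
- ball_1: First coffee ball in the lane, waiting at the gate: dark brown, 32 mm across, 16 g; origin at its centre. Once the gate is up it rolls off and drops into a cup at home in about half a second.
- ball_2: Second coffee ball, like ball_1, lying behind it in the lane; it rolls up to the gate when the rocker has come back.
- ball_3: Third coffee ball, behind ball_2.
- ball_4: Fourth coffee ball, the uppermost, behind ball_3.
- tamper: Bystander: espresso tamper with a brown wooden handle, 58 mm across, 86 mm high; origin under its centre.
- cocoa_shaker: Bystander: white cocoa shaker, 66 mm across, 97 mm high; origin under its centre.
- mug_1: Bystander: small espresso cup, white outside and green-grey inside, 60 x 84 x 50 mm; origin under its centre.
- sachet_tin: Bystander: flat steel tin of red, white and green sugar sachets, 69 x 90 x 24 mm; origin under its centre.
- glass_1: Bystander: clear waisted glass, 63 mm across, 88 mm high; origin under its centre.
- portafilter: Bystander: portafilter with a wooden handle lying on its basket, 92 x 220 x 31 mm; origin under its centre.

How it is judged (in metres and radians):
On the way, in this order (a step that is already met when the one before it is completed fails the run):
1. the cup stands still, home in the cup rest, with the rocker not yet pressed (horizontal distance between dosing_cup and dispenser below 0.008 m and linear speed of dosing_cup below 0.02 m/s and value of joint rocker below 0.06 rad), for 0.2 s.
2. the rocker is pressed so far that the gate opens, with the cup at home (horizontal distance between dosing_cup and dispenser below 0.008 m and value of joint rocker above 0.24 rad), for 0.05 s.
3. the first ball lies in the cup (horizontal distance between ball_1 and dosing_cup below 0.018 m and z of ball_1 in the frame of dosing_cup below 0.03 m), for 0.2 s.
At the end, for the whole second after the job is handed in: Cup upright at rest, centre within 8 mm of the dispenser's origin; ball_1 in it (within 18 mm of its axis, under 30 mm above its underside). Rocker back up (below 0.03 rad), ball_2 within 10 mm of the gate seat, ball_3 and ball_4 behind it in the lane (all of step 3 and horizontal distance between dosing_cup and dispenser below 0.008 m and angle between dosing_cup's own z axis and vertical below 0.1 rad and linear speed of dosing_cup below 0.02 m/s and value of joint rocker below 0.03 rad and distance between ball_2 and gate_seat below 0.01 m and y of ball_3 in the frame of dispenser below -0.095 m and y of ball_4 in the frame of dispenser below -0.125 m and z of each of ball_3, ball_4 in the frame of dispenser above 0.075 m); the robot touches nothing.
It fails at once if the cup is lifted off the worktop (more than 10 mm) or tipped (more than 0.35 rad) (height (world z) of dosing_cup above 0.011 m or angle between dosing_cup's own z axis and vertical above 0.35 rad).
It fails at once if the first ball drops beside the cup (height (world z) of ball_1 below 0.045 m and horizontal distance between ball_1 and dosing_cup above 0.027 m).
It fails at once if a second ball leaves the lane (z of any of ball_2, ball_3, ball_4 in the frame of dispenser below 0.072 m).
It fails at once if the robot touches a ball (contact force between any of the arm, the fingers and ball_1 above 0.3 N or contact force between any of the arm, the fingers and ball_2 above 0.3 N or contact force between any of the arm, the fingers and ball_3 above 0.3 N or contact force between any of the arm, the fingers and ball_4 above 0.3 N).
It fails at once if another thing is moved by more than 25 mm or knocked over (distance of any of tamper, cocoa_shaker, mug_1, sachet_tin, glass_1, portafilter from where it was at the start of the episode above 0.025 m).
It also fails if it takes over 56 s, if anything falls off the work surface, if the arm or the gripper's body presses on something with over 40 N, if the wrist force passes 120 N, or if a joint passes its speed limit or range.

## Robot

A 6-joint arm with a two-finger parallel gripper is mounted at the origin on a cart in front of the work surface, level with it; the furniture and walls round the work are solid. World frame = base frame: x ahead of the robot, y to its left, z up, the work surface at z = 0. Lengths are in m, angles in degrees, forces in N, time in s.
With the tool pointing down it reaches from about 0.35 to 0.875 m from the base axis. Payload 4.2 kg.
Tool frame: the origin (TCP) lies on the front face of the gripper's body, between the roots of the fingers; the fingertips stand finger_overhang ahead of it and the grasp point (between the pads) lies 51 mm ahead of it (finger_overhang is the distance from the TCP to the fingertips, in m); z points along the fingers, y is the line along which they close (so a half turn about z gives the same grasp; the last joint's range is limited). The gripper opens to 87 mm and grips with 3 to 60 N. Pads are 19 mm wide; open, the fingers measure 117 mm over their backs; the gripper's body (75 mm by 190 mm) begins 51 mm behind the grasp point.
Start: joints at [-51.933, 22.042, 0.453, 0, -68.411, -14.817], TCP at [0.247, -0.574, 0.292] pointing down, gripper open.
Joint ranges: [-179.83, 179.83], [-69.29, 118.12], [-61.27, 80.66], [-181.25, 117.63], [-171.15, -9.14], [-177.46, 177.46]. Speed limits (degrees/s): [159.86, 159.86, 180, 180, 180, 180].

## Interface

Orientations are given as a 3x3 rotation matrix whose columns are the frame's x, y, z axes.
In Python, from station import sense, capture, camera_model, finish_job, finger_overhang gives the robot as it stands. The module is installed in compiled form; this text tells all that it offers.
- The arm moves only by the tool jog_arm, never from a script. Its argument "rows" is a list that holds one entry, the list of rows, each a list of 4 numbers: the shift along the tool's x, y, z in m, then the turn about the tool's z in rad. A call has 1 to 20 rows; each row shifts and turns the commanded pose from where the row before left it, along the tool's axes as they then stand; what a row does not reach is not made up. A row lasts 1/8 s, in which the tool goes at most 62.5 mm and 10.7 degrees, less where a joint would pass 70% of its speed; a pose out of reach is approached as far as the arm can. A call is refused whole if a number of a shift passes 0.0625 or a number of a turn 0.188, either way. A call with a gripper value outside its range is refused whole. "claw" is the opening, from 0 (shut) to 1 (fully open), set as the call begins (left out, the last holds). The fingers move at their own pace and stop on an object; the grip force is fixed at half the most. Time passes only in rows, so rows that do not move let the fingers close. It gives the time, the measured TCP pose, the force, the opening and the grip force at its end, in the units of the state.
- sense(): the state, without advancing time (a new reading comes with each control period).
- capture(name): name is "scene" or "top"; returns the picture (420x560x3 uint8, red, green, blue); there is no depth.
- camera_model(name): a dict with "fovy" (degrees; the focal length in pixels is half the picture's height over the tangent of half this angle, whatever the lens; pixels are square), "cx", "cy" (the principal point, pixels), "eye" and "rotation" of the camera in the world. Camera axes: x right, y down, z forward; pixel columns grow to the right and rows downward; lengths in m; the calibration is good to about 2 mm. A picture is of the moment at which its call begins. camera_model takes no time and is no camera call.
- finish_job(): hands the job in; it is judged then, once.
The state is a dict: "time_s": time; "joints": joint angles; "joint_velocities": joint speeds; "effort": joint torques, N m; "tcp_pos": TCP position; "ee_rot": TCP orientation; "wrist_force": force on the tool from outside, world axes, zero at the start; "moment": the same for the moment, N m; "gripper_width": opening from 0.0 (shut) to 1.0 (fully open); "gripper_force": force on a finger pad.
Only numpy, scipy, OpenCV 4.12 (cv2) and the standard library are available. Lean on these libraries where they do the work, as an engineer would, in place of code of your own. Each camera call takes 0.05 s, during which the arm holds its last target. There are 200 camera calls.

## Working session

There is one attempt and no reset: what is moved stays moved. The work goes in short steps, Python scripts to look and compute and a tool call to move; the robot and the scene stay as the last step left them, time stands still between calls to the robot, and variables do not carry over. Pictures are saved under pics/ and viewed, at most 10 in all, crops included, and the job is handed in when it is done.

Besides the shell and the picture viewer there is one more tool, called after "Emit:" as name([rows], argument=value, ...), one row to a line, values as JSON. jog_arm: Moves the arm, as the interface text tells. Its arguments: {"type":"object","properties":{"rows":{"type":"array"},"claw":{"type":"number"}},"required":["rows"]}

```bash
mkdir -p pics; python3 - <<'E'
from station import *
import cv2
for n in("scene","top"):
    cv2.imwrite(f"pics/{n}0.png",capture(n)[:,:,::-1]); print(n,camera_model(n))
s=sense();print(s,finger_overhang if not callable(finger_overhang) else finger_overhang())
E
```

```text
scene {'fovy': 51.1500720061823, 'cx': 280.8485139403819, 'cy': 208.15802855960823, 'eye': array([ 0.23556569, -0.65531657,  1.08535318]), 'rotation': array([[ 0.88973648, -0.34877978,  0.29448542],
       [-0.45639383, -0.69183376,  0.55952724],
       [ 0.00858317, -0.63223312, -0.77473067]])}
top {'fovy': 46.79925058159351, 'cx': 284.2437789271693, 'cy': 206.4674291879251, 'eye': array([-0.27222392, -0.4037868 ,  1.32366618]), 'rotation': array([[ 0.46723859, -0.69109421,  0.55143167],
       [-0.88410683, -0.36057651,  0.29721994],
       [-0.00657367, -0.62639713, -0.77947638]])}
{'time_s': 0.1, 'joints': array([-5.19331956e+01,  2.20864531e+01,  3.88165322e-01, -2.52361034e-02,
       -6.84126525e+01, -1.48163386e+01]), 'joint_velocities': array([-0.03146489, -0.03950335,  0.17595676, -0.03825638, -0.01796735,
       -0.00225668]), 'effort': array([-1.93551808e-03, -3.91688883e+01,  1.87933213e+01,  4.23204884e+00,
        1.34286174e-02, -9.58354804e-05]), 'tcp_pos': array([ 0.24657869, -0.5738633 ,  0.29127185]), 'ee_rot': array([[-9.18852072e-01, -3.94601204e-01, -8.71403864e-04],
       [-3.94602154e-01,  9.18850359e-01,  1.77691235e-03],
       [ 9.95180008e-05,  1.97657744e-03, -9.99998042e-01]]), 'wrist_force': array([-0.08364053,  0.60297367, -0.75938856]), 'moment': array([-0.01559111,  0.0309377 , -0.0171497 ]), 'gripper_force': 0.0, 'gripper_width': 1.0016604376605025} 0.0697
```

View pics/scene0.png

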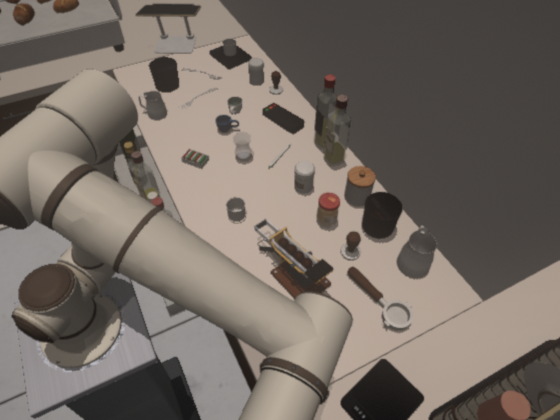

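View pics/top0.png

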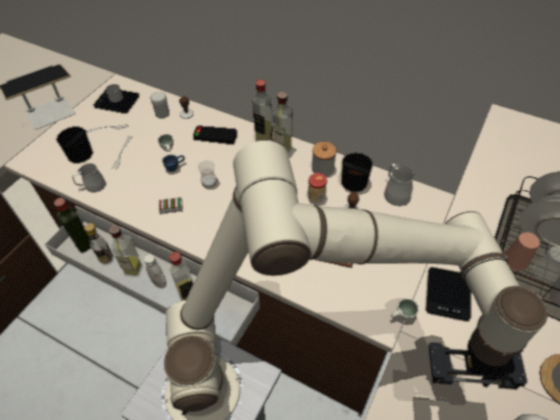

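The scene view shows the dispenser lane from about (265,230) to (320,270), the pad at about (318,270) and the cup at about (236,208). The arm hides it from the top camera. I'll zoom in on the scene picture.

```bash
python3 - <<'E'
import cv2
a=cv2.imread("pics/scene0.png")[180:310,210:370]
a=cv2.resize(a,None,fx=4.6,fy=4.6,interpolation=cv2.INTER_CUBIC)
a=cv2.convertScaleAbs(a,alpha=1.5,beta=10)
cv2.imwrite("pics/c0.png",a)
E
```

```text
(no output)
```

View pics/c0.png

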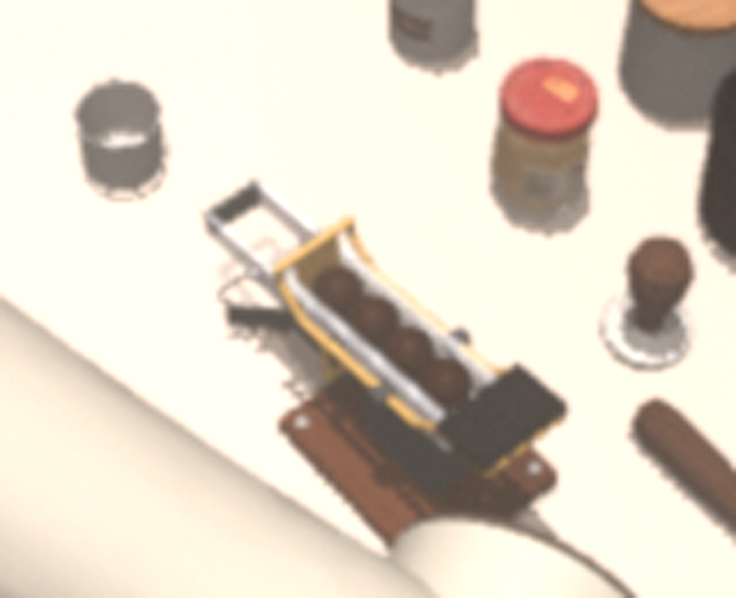

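The crop shows the end stop's top middle at about (234,201), pad centre (504,419), ball_1 (340,290), ball_4 (446,381) and the cup rim centre (118,112). Now I'll cast rays.

```bash
cat >h.py <<'E'
import numpy as np
from station import *
def ray(n,u,v,z):
    m=camera_model(n);f=210/np.tan(np.radians(m["fovy"])/2)
    d=m["rotation"]@np.array([(u-m["cx"])/f,(v-m["cy"])/f,1]);e=m["eye"]
    return e+d*(z-e[2])/d[2]
def proj(n,p):
    m=camera_model(n);f=210/np.tan(np.radians(m["fovy"])/2)
    q=m["rotation"].T@(np.array(p)-m["eye"]);return q[:2]/q[2]*f+[m["cx"],m["cy"]]
E
python3 - <<'E'
from h import *
P={}
for k,u,v,z in [("es",234,201,.079),("pad",504,419,.13),("b1",340,290,.089),("b4",446,381,.102),("cuprim",118,112,.052),("cupbot",122,160,0),("esL",208,218,.079),("esR",257,185,.079),("p1",440,430,.127),("p2",520,368,.127),("p3",567,408,.133),("p4",490,470,.133),("restL",228,315,.033)]:
    P[k]=ray("scene",210+u/4.6-.4,180+v/4.6-.4,z);print(k,P[k].round(4))
d=P["es"]-P["pad"];d=d[:2];print(np.linalg.norm(d),np.degrees(np.arctan2(d[1],d[0])))
for a,b in(("b4","b1"),("esL","esR"),("p1","p2"),("p4","p1")):
    e=(P[b]-P[a])[:2];print(a,b,np.linalg.norm(e),np.degrees(np.arctan2(e[1],e[0])))
y=d/np.linalg.norm(d);x=np.array([y[1],-y[0]])
o1=P["es"][:2]-.025*y;o2=P["b1"][:2]+.078*y;o3=P["pad"][:2]+.22*y;print(o1,o2,o3)
c=P["cuprim"][:2]
for o in(o1,o2,o3):print("cup in disp",(c-o)@x,(c-o)@y)
E
```

```text
es [0.5401 0.0479 0.079 ]
pad [ 0.5921 -0.1897  0.13  ]
b1 [ 0.5649 -0.0481  0.089 ]
b4 [ 0.5857 -0.1394  0.102 ]
cuprim [0.5113 0.1686 0.052 ]
cupbot [0.5106 0.1695 0.    ]
esL [0.5199 0.0432 0.079 ]
esR [0.5584 0.0528 0.079 ]
p1 [ 0.5584 -0.1785  0.127 ]
p2 [ 0.6179 -0.1638  0.127 ]
p3 [ 0.6254 -0.2008  0.133 ]
p4 [ 0.5683 -0.2152  0.133 ]
restL [0.5121 0.0008 0.033 ]
0.2432482094873058 102.3556107095569
b4 b1 0.09360820382892768 102.81889375943277
esL esR 0.03966329405748377 14.000746184680562
p1 p2 0.06126777298208932 13.867385611723144
p4 p1 0.03798737501176091 105.04156475398614
[0.54540852 0.02344488] [0.54819909 0.02807217] [0.54503368 0.0251561 ]
cup in disp -0.0022139523060021316 0.14908911456525603
cup in disp -0.005930024388299683 0.14516612578233007
cup in disp -0.0022139523060021073 0.14733732405256184
```

Emit:
jog_arm([
  [[0,0,0,-0.175],[0,0,0,-0.175],[0,0,0,-0.175],[0,0,0,-0.175],[0,0,0,-0.175],[0,0,0,-0.175],[0,0,0,-0.175],[0,0,0,-0.175],[-0.008,-0.034,0,0],[-0.008,-0.034,0,0],[-0.008,-0.034,0,0],[-0.008,-0.034,0,0],[-0.008,-0.034,0,0],[-0.008,-0.034,0,0],[-0.008,-0.034,0,0],[-0.008,-0.034,0,0]],
], claw=0.35)

```text
time_s: 2.1
tcp_pos: [0.4972, -0.4479, 0.2916]
ee_rot: [[0.233, -0.973, -0.001], [-0.973, -0.233, 0.001], [-0.001, 0.001, -1.0]]
wrist_force: [0.1, -0.8, 0.2]
gripper_width: 0.35
gripper_force: 0.0
```

```bash
python3 - <<'E'
from h import *
import cv2
s=sense();print(s["tcp_pos"],s["ee_rot"],s["joints"],s["gripper_width"])
for k,u,v in[("jar",304,190),("redjar",328,226),("glass",243,157),("mug",235,108),("tin",195,160),("bottle",335,160)]:print(k,ray("scene",u,v,0))
a=capture("top")[:,:,::-1];b=capture("scene")[:,:,::-1]
cv2.imwrite("pics/t1.png",a);cv2.imwrite("pics/s1.png",b)
E
```

```text
[ 0.49717616 -0.44785337  0.29157177] [[ 2.32831154e-01 -9.72516644e-01 -1.01530952e-03]
 [-9.72516629e-01 -2.32832002e-01  8.15131872e-04]
 [-1.02912586e-03  7.97617295e-04 -9.99999152e-01]] [-2.82009027e+01  2.64414622e+01  7.33952289e+00 -1.44593480e-02
 -7.09713994e+01  4.16694677e+01] 0.34994248040680026
jar [0.75184516 0.1630364  0.        ]
redjar [ 7.45871021e-01 -5.15140500e-04  0.00000000e+00]
glass [0.63521722 0.3956905  0.        ]
mug [0.71888341 0.66009063 0.        ]
tin [0.47917248 0.45724864 0.        ]
bottle [0.91759355 0.23717078 0.        ]
```

View pics/t1.png

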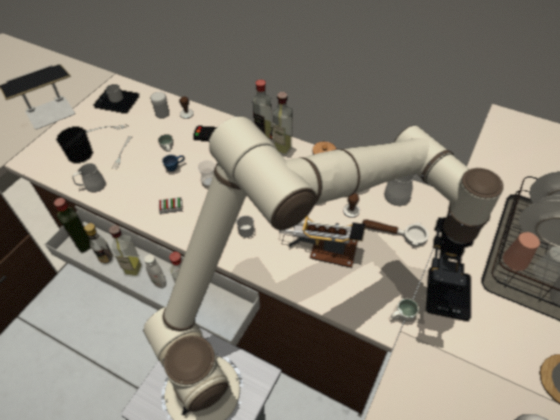

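The top view now shows the cup at about (246,226), the lane from (285,230) to (345,233) and the pad at (357,232). I'll zoom in for the second measurement.

```bash
python3 - <<'E'
import cv2
a=cv2.imread("pics/t1.png")[195:280,225:385]
a=cv2.resize(a,None,fx=5,fy=5,interpolation=cv2.INTER_CUBIC)
cv2.imwrite("pics/c1.png",cv2.convertScaleAbs(a,alpha=1.5,beta=10))
E
```

```text
(no output)
```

View pics/c1.png

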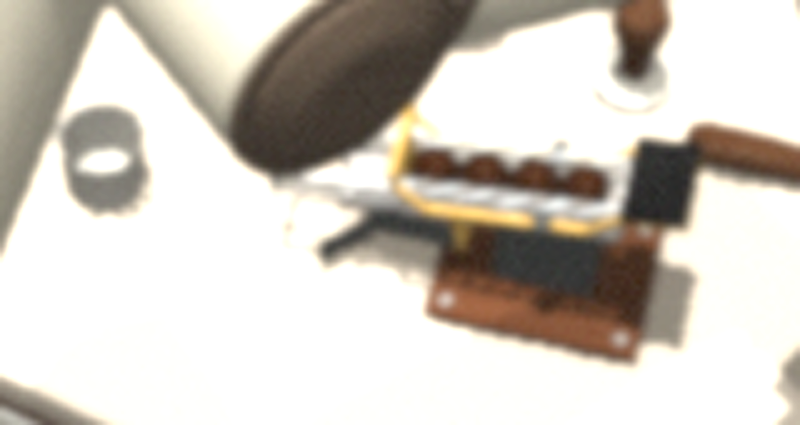

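Top crop: cup rim centre about (103,135), pad centre (662,182), ball_1 (433,163), ball_4 (586,182).

```bash
python3 - <<'E'
from h import *
for k,u,v,z in [("pad",662,182,.13),("b1",433,163,.089),("b4",586,182,.102),("cuprim",103,135,.052),("cupbot",105,185,0)]:
    print(k,ray("top",225+u/5-.4,195+v/5-.4,z).round(4))
E
```

```text
pad [ 0.5899 -0.1885  0.13  ]
b1 [ 0.5664 -0.0476  0.089 ]
b4 [ 0.5883 -0.1418  0.102 ]
cuprim [0.5118 0.1649 0.052 ]
cupbot [0.5083 0.1655 0.    ]
```

Emit:
jog_arm([
  [[-0.02,-0.005,0,0],[-0.04,-0.0095,0,0],[-0.04,-0.0095,0,0],[-0.04,-0.0095,0,0],[-0.04,-0.0095,0,0],[-0.04,-0.0095,0,0],[-0.04,-0.0095,0,0],[-0.04,-0.0095,0,0],[-0.04,-0.0095,0,0],[-0.04,-0.0095,0,0],[-0.04,-0.0095,0,0],[-0.04,-0.0095,0,0],[-0.04,-0.0095,0,0],[-0.04,-0.0095,0,0],[-0.04,-0.0095,0,0],[-0.04,-0.0095,0,0],[-0.04,-0.0095,0,0],[-0.015,-0.0015,0,0],[0,0,0,0]],
])

```text
time_s: 4.58
tcp_pos: [0.493, 0.2446, 0.2919]
ee_rot: [[0.234, -0.972, -0.001], [-0.972, -0.234, -0.001], [0.001, 0.001, -1.0]]
wrist_force: [-0.2, -0.4, -0.7]
gripper_width: 0.35
gripper_force: 0.0
```

Now straight down, to fingertips at about 28 mm.

Emit:
jog_arm([
  [[0,0,0.03,0],[0,0,0.04,0],[0,0,0.04,0],[0,0,0.04,0],[0,0,0.03,0],[0,0,0.014,0],[0,0,0,0]],
])

```text
time_s: 5.45
tcp_pos: [0.4934, 0.2437, 0.098]
ee_rot: [[0.232, -0.973, -0.001], [-0.973, -0.232, -0.001], [0.001, 0.001, -1.0]]
wrist_force: [-0.1, 0.4, 0.6]
gripper_width: 0.351
gripper_force: 0.0
```

```bash
python3 - <<'E'
from h import *
import cv2
s=sense();print(s["tcp_pos"])
a=capture("scene")[:,:,::-1][150:280,200:360]
a=cv2.resize(a,None,fx=4.6,fy=4.6,interpolation=cv2.INTER_CUBIC)
cv2.imwrite("pics/c2.png",cv2.convertScaleAbs(a,alpha=1.5,beta=10))
E
```

```text
[0.49335669 0.24372779 0.09795704]
```

View pics/c2.png

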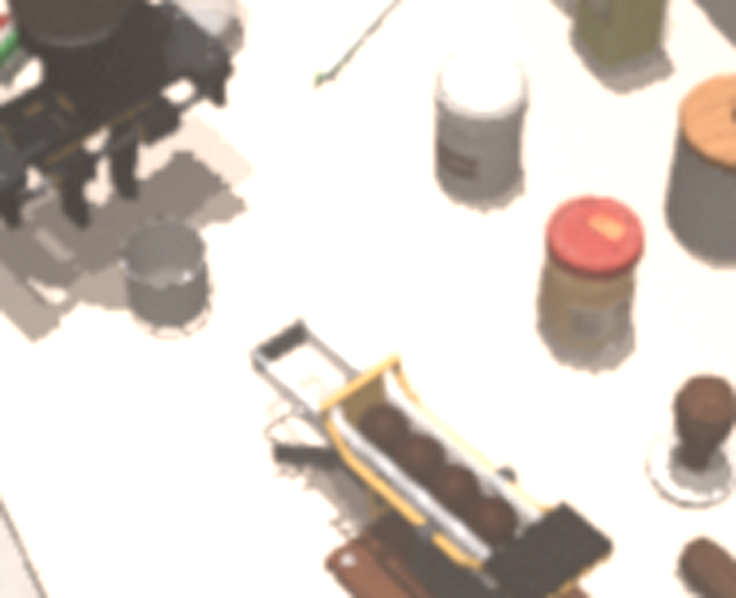

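The fingertips stand at about (75,215) and (125,190), straddling the cup's line (cup at (165,265)), with nothing in the way. I'll push with the two-finger cradle.

Emit:
jog_arm([
  [[0.012,0,0,0],[0.012,0,0,0],[0.012,0,0,0],[0.006,0,0,0],[0.006,0,0,0],[0.006,0,0,0],[0.011,0,0,0],[0.011,0,0,0],[0.011,0,0,0],[0.011,0,0,0],[0.011,0,0,0],[0.011,0,0,0],[0.011,0,0,0],[0.011,0,0,0],[0.011,0,0,0],[0.006,0,0,0],[0.006,0,0,0],[0.006,0,0,0],[0,0,0,0]],
])

```text
time_s: 7.88
tcp_pos: [0.5331, 0.078, 0.0982]
ee_rot: [[0.232, -0.973, -0.0], [-0.973, -0.232, -0.0], [0.0, 0.0, -1.0]]
wrist_force: [0.9, -0.2, 0.3]
gripper_width: 0.349
gripper_force: 0.0
```

```bash
python3 - <<'E'
from h import *
import cv2
s=sense();print(s["tcp_pos"],s["wrist_force"])
a=capture("scene")[:,:,::-1];print(proj("scene",[.546,.0255,.052]),proj("scene",[.546,.0255,0]))
a=cv2.resize(a[180:280,210:330],None,fx=6,fy=6,interpolation=cv2.INTER_CUBIC)
cv2.imwrite("pics/c3.png",cv2.convertScaleAbs(a,alpha=1.5,beta=10))
E
```

```text
[0.53309554 0.07797711 0.098152  ] [ 0.93313408 -0.24159742  0.27888624]
[265.89304571 233.67890883] [266.20270762 243.88117691]
```

View pics/c3.png

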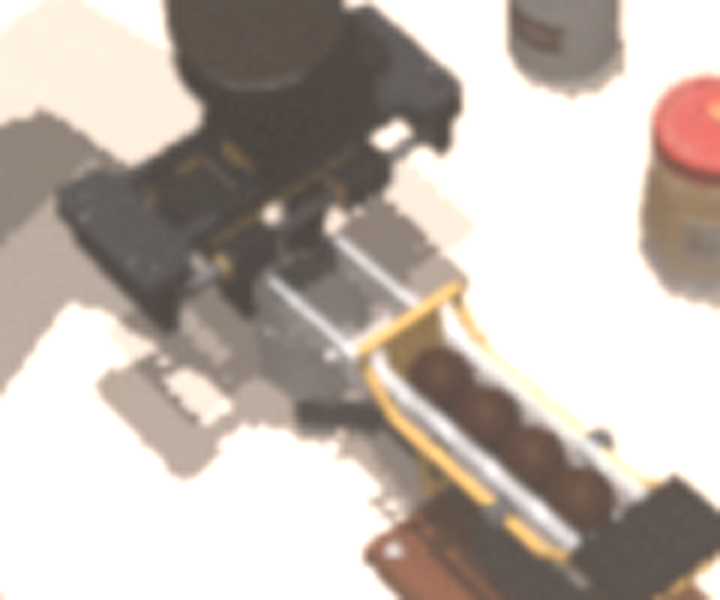

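The cup is cradled and has slid under the end stop, at about (310,340) in the crop. The lane and the rest of the scene are undisturbed. I'll go 11 mm further, back off, close the fingers, and make the last push flat.

Emit:
jog_arm([
  [[0.004,0,0,0],[0.004,0,0,0],[0.003,0,0,0],[0,0,0,0]],
])

```text
time_s: 8.43
tcp_pos: [0.5357, 0.0674, 0.0982]
ee_rot: [[0.232, -0.973, -0.0], [-0.973, -0.232, -0.0], [0.0, 0.0, -1.0]]
wrist_force: [0.1, 0.8, 0.6]
gripper_width: 0.348
gripper_force: 0.1
```

Emit:
jog_arm([
  [[-0.008,0,0,0],[-0.008,0,0,0],[0,0,0,0],[0,0,0,0],[0,0,0,0],[0.005,0,0,0],[0.004,0,0,0],[0.003,0,0,0],[0.003,0,0,0],[0,0,0,0]],
], claw=0)

```text
time_s: 9.68
tcp_pos: [0.5355, 0.0684, 0.0982]
ee_rot: [[0.232, -0.973, -0.0], [-0.973, -0.232, -0.0], [0.0, 0.0, -1.0]]
wrist_force: [-0.1, -0.3, 0.9]
gripper_width: 0.003
gripper_force: 0.0
```

Emit:
jog_arm([
  [[0.002,0,0,0],[0.002,0,0,0],[0,0,0,0]],
])

```text
time_s: 10.05
tcp_pos: [0.5365, 0.0647, 0.0982]
ee_rot: [[0.233, -0.973, 0.0], [-0.973, -0.233, 0.0], [0.0, -0.0, -1.0]]
wrist_force: [-0.2, 0.5, 0.8]
gripper_width: 0.008
gripper_force: 0.1
```

Emit:
jog_arm([
  [[0.0015,0,0,0],[0,0,0,0]],
])

```text
time_s: 10.3
tcp_pos: [0.5367, 0.0637, 0.0983]
ee_rot: [[0.233, -0.973, 0.0], [-0.973, -0.233, 0.0], [-0.0, -0.0, -1.0]]
wrist_force: [-1.1, 3.4, 0.8]
gripper_width: 0.008
gripper_force: 1.8
```

Emit:
jog_arm([
  [[0.0015,0,0,0],[0,0,0,0]],
])

```text
time_s: 10.55
tcp_pos: [0.5368, 0.0634, 0.0983]
ee_rot: [[0.233, -0.973, 0.0], [-0.973, -0.233, 0.002], [-0.002, -0.001, -1.0]]
wrist_force: [-4.1, 10.3, 1.9]
gripper_width: 0.006
gripper_force: 5.2
```

The force rises with the cup's centre at about (0.546, 0.026), which matches the dispenser origin, so the cup is home. I'll retreat, rise and move over the pad.

Emit:
jog_arm([
  [[-0.003,0,0,0],[-0.007,0,0,0],[-0.02,0,0,0],[-0.03,0,0,0],[0,0,-0.04,0],[0,0,-0.05,0],[0,0,-0.05,0],[0,0,-0.05,0],[0,0,-0.01,0],[0.02,0.001,0,0],[0.04,0.001,0,0],[0.04,0.001,0,0],[0.04,0.001,0,0],[0.04,0.001,0,0],[0.04,0.001,0,0],[0.04,0,0,0],[0.04,0,0,0],[0.018,0,0,0],[0,0,0,0]],
])

```text
time_s: 12.92
tcp_pos: [0.5907, -0.1918, 0.2962]
ee_rot: [[0.23, -0.973, -0.004], [-0.973, -0.23, 0.001], [-0.001, 0.003, -1.0]]
wrist_force: [0.0, -0.4, -0.3]
gripper_width: 0.004
gripper_force: 0.0
```

```bash
python3 - <<'E'
from h import *
import cv2
s=sense();print(s["tcp_pos"])
a=capture("top")[:,:,::-1];b=capture("scene")[:,:,::-1]
f=lambda a:cv2.convertScaleAbs(cv2.resize(a,None,fx=4,fy=4,interpolation=cv2.INTER_CUBIC),alpha=1.5,beta=10)
cv2.imwrite("pics/c4.png",np.vstack([f(a[205:275,240:400]),f(b[205:280,230:390])]))
for n in("top","scene"):print(n,proj(n,[.546,.0255,.052]),proj(n,[.546,.0255,0]))
E
```

```text
[ 0.59066907 -0.19183955  0.29621498]
top [287.68401269 230.05390975] [287.7004325  239.27506065]
scene [265.89304571 233.67890883] [266.20270762 243.88117691]
```

View pics/c4.png

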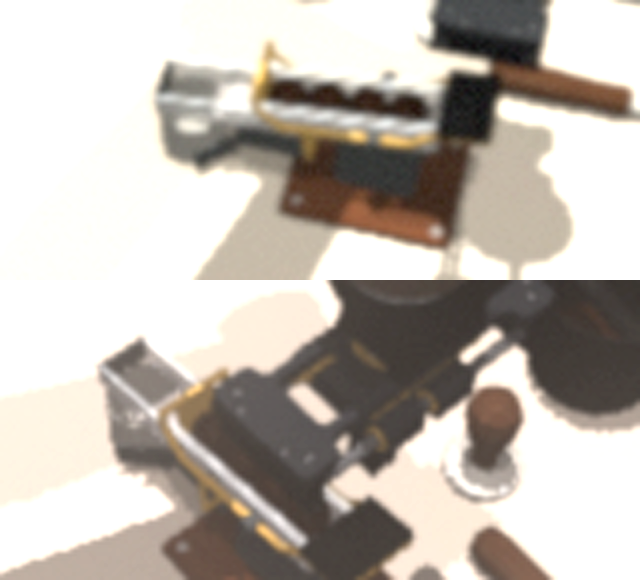

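Both views show the cup home under the drop opening (top view: cup bottom centre at about column 288, predicted 287.7), and the gripper is over the pad. Now I'll press.

Emit:
jog_arm([
  [[0,0,0.03,0],[0,0,0.03,0],[0,0,0.02,0],[0,0,0.01,0],[0,0,0.005,0],[0,0,0,0]],
])

```text
time_s: 13.78
tcp_pos: [0.5916, -0.1901, 0.2037]
ee_rot: [[0.233, -0.972, 0.001], [-0.972, -0.233, -0.0], [0.0, -0.001, -1.0]]
wrist_force: [-0.1, -0.5, -0.1]
gripper_width: 0.007
gripper_force: 0.0
```

Emit:
jog_arm([
  [[0,0,0.005,0],[0,0,0.005,0],[0,0,0.005,0],[0,0,0,0]],
])

```text
time_s: 14.28
tcp_pos: [0.593, -0.1919, 0.1907]
ee_rot: [[0.234, -0.972, 0.005], [-0.972, -0.234, -0.003], [0.004, -0.005, -1.0]]
wrist_force: [0.6, -3.5, 7.3]
gripper_width: 0.003
gripper_force: 3.2
```

Emit:
jog_arm([
  [[0,0,0.005,0],[0,0,0.005,0],[0,0,0.004,0],[0,0,0,0]],
])

```text
time_s: 14.78
tcp_pos: [0.5937, -0.1936, 0.1793]
ee_rot: [[0.234, -0.972, 0.008], [-0.972, -0.234, -0.006], [0.008, -0.006, -1.0]]
wrist_force: [-0.4, -7.9, 12.3]
gripper_width: 0.003
gripper_force: 7.0
```

Emit:
jog_arm([
  [[0,0,0.002,0],[0,0,0,0],[0,0,0,0],[0,0,0,0],[0,0,0,0],[0,0,0,0],[0,0,0,0],[0,0,0,0]],
])

```text
time_s: 15.78
tcp_pos: [0.5937, -0.1936, 0.1791]
ee_rot: [[0.235, -0.972, 0.009], [-0.972, -0.235, -0.007], [0.009, -0.007, -1.0]]
wrist_force: [-3.8, -7.1, 18.7]
gripper_width: 0.005
gripper_force: 10.1
```

```bash
python3 - <<'E'
from h import *
import cv2
a=capture("top")[:,:,::-1];b=capture("scene")[:,:,::-1]
f=lambda a:cv2.convertScaleAbs(cv2.resize(a,None,fx=4,fy=4,interpolation=cv2.INTER_CUBIC),alpha=1.5,beta=10)
cv2.imwrite("pics/c5.png",np.vstack([f(a[205:275,240:400]),f(b[205:280,230:390])]))
E
```

```text
(no output)
```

View pics/c5.png

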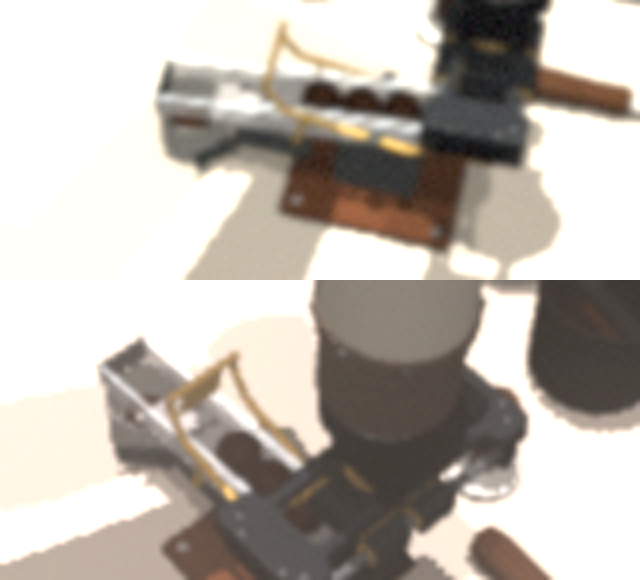

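The gate is up, ball_1 is in the cup (brown at (190,122) and (150,400)), and three balls are held behind the tines. I'll release the rocker, rise clear and let ball_2 settle.

Emit:
jog_arm([
  [[0,0,-0.006,0],[0,0,-0.006,0],[0,0,-0.008,0],[0,0,-0.01,0],[0,0,-0.02,0],[0,0,-0.04,0],[0,0,-0.04,0],[0.04,0,0,0],[0.06,0,0,0],[0.06,0,0,0],[0.04,0,0,0],[0,0,0,0],[0,0,0,0],[0,0,0,0],[0,0,0,0],[0,0,0,0],[0,0,0,0]],
])

```text
time_s: 18.0
tcp_pos: [0.638, -0.3845, 0.3025]
ee_rot: [[0.233, -0.972, 0.0], [-0.972, -0.233, -0.0], [0.0, -0.0, -1.0]]
wrist_force: [1.0, -0.7, 0.1]
gripper_width: 0.007
gripper_force: 0.0
```

```bash
python3 - <<'E'
from h import *
import cv2
a=capture("top")[:,:,::-1];b=capture("scene")[:,:,::-1]
f=lambda a:cv2.convertScaleAbs(cv2.resize(a,None,fx=4,fy=4,interpolation=cv2.INTER_CUBIC),alpha=1.5,beta=10)
cv2.imwrite("pics/c6.png",np.vstack([f(a[205:275,240:400]),f(b[205:280,230:390])]))
E
```

```text
(no output)
```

View pics/c6.png

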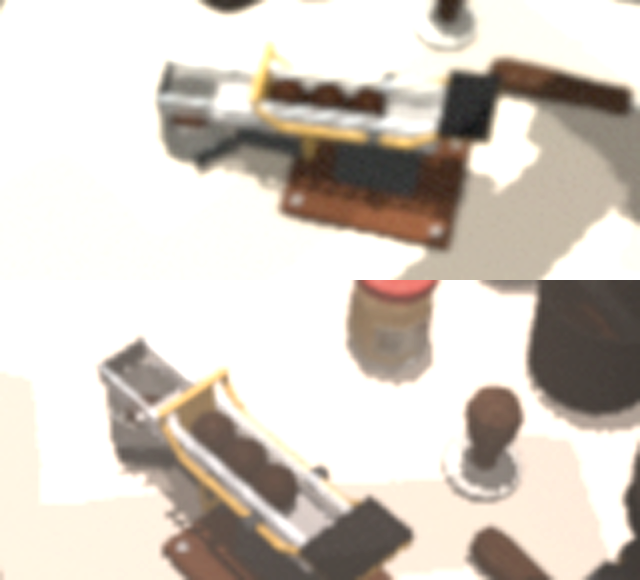

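The rocker is back up with the gate down, and ball_2 sits at the gate where ball_1 was, (287,92). ball_3 and ball_4 are behind it, ball_1 is in the cup, and the cup is home.

```bash
python3 -c "from station import *;print(finish_job())"
```

```text
the job is handed in; nothing more can be done
None
```

Job handed in: in the last pictures the cup is home with one ball in it, the rocker is back up, the next ball waits at the gate, and nothing else appears to have moved; the judge returned no verdict.

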